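Check the stop bar of a banding wheel

ROBOT

A 7-joint arm with a two-finger parallel gripper is mounted at the origin on a cart in front of the work surface, level with it; the furniture and walls round the work are solid. World frame = base frame: x ahead of the robot, y to its left, z up, the work surface at z = 0. Lengths are in mm, angles in rad, forces in N, time in s.
With the tool pointing down it reaches from about 425 to 925 mm from the base axis. Payload 6.8 kg.
Tool frame: the origin (TCP) lies between the finger pads; the fingertips stand 22 mm ahead of it and the grasp point (between the pads) lies 3 mm ahead of it; z points along the fingers, y is the line along which they close (so a half turn about z gives the same grasp; the last joint's range is limited). The gripper opens to 85 mm and grips with 20 to 120 N. Pads are 22 mm wide; open, the fingers measure 114 mm over their backs; the gripper's body (76 mm by 85 mm) begins 54 mm behind the grasp point. The pads swing forward as they close: fully open they stand 13 mm farther back than shut.
Start: joints at [1.071, 0.477, 0.022, 1.555, -0.011, 1.109, -0.083], TCP at [257.76, -623.864, 253.308] pointing down, gripper open.
Joint ranges: [-2.96, 2.96], [-0.34, 2.1], [-1.41, 1.46], [0.24, 2.44], [-1.37, 4.51], [0.17, 1.92], [-2.96, 2.96]. Speed limits (rad/s): [2.39, 2.39, 3.14, 3.14, 3.14, 3.14, 3.14].

INTERFACE

Orientations are given as a rotation vector (axis times angle).
In Python, from rig import get_state, read_camera, hand_in gives the robot as it stands.
- The arm moves only by the tool send_rows, never from a script. Its argument "commands" is one flat list of numbers, 4 for each row, row after row: the shift along the tool's x, y, z in cm, then the turn about the tool's z in degrees. In form: [tx, ty, tz, yaw, tx, ty, tz, yaw, ...]. A call has exactly 10 rows; each row shifts and turns the commanded pose from where the row before left it, along the tool's axes as they then stand; what a row does not reach is not made up. A row lasts 1/12 s, in which the tool goes at most 41.7 mm and 7.16 degrees, less where a joint would pass 70% of its speed; a pose out of reach is approached as far as the arm can. A call with a gripper value outside its range is refused whole. "gripper" is the gripper command: -1 is fully open, 1 is shut, values between are in proportion, set as the call begins (left out, the last holds). The fingers move at their own pace and stop on an object; "grip_force" is the grip in N (left out, the last holds). Time passes only in rows, so rows that do not move let the fingers close, or fill a call up. It gives the time, the measured TCP pose, the force, the opening and the grip force at its end, in the units of the state.
- get_state(): the state, without advancing time (a new reading comes with each control period).
- read_camera(name): name is "scene" or "top"; returns a dict with "image" (420x560x3 uint8, red, green, blue), "mtx" (3x3 intrinsics, pixels), "distortion" ([k1, k2, p1, p2, k3] as OpenCV has them; the pictures are not rectified), "cam_to_world" (4x4, takes a point from camera to world coordinates). Camera axes: x right, y down, z forward; pixel columns grow to the right and rows downward; lengths in mm; the calibration is good to about 2 mm. A picture is of the moment at which its call begins. There is no depth.
- hand_in(): hands the job in; it is judged then, once.
The state is a dict: "clock": time; "joint_positions": joint angles; "qd": joint speeds; "joint_torque": joint torques, N m; "eef_pos": TCP position; "tcp_rot": TCP orientation; "wrist_force": force on the tool from outside, world axes, zero at the start; "wrist_torque": the same for the moment, N m; "width": finger opening in mm; "grasp_force": force on a finger pad.
Only numpy, scipy, OpenCV 4.12 (cv2) and the standard library are available. Lean on these libraries where they do the work, as an engineer would, in place of code of your own. Each camera call takes 0.05 s, during which the arm holds its last target. There are 200 camera calls.

TASK

Check the curved, sprung stop bar round the front of the banding wheel: start at the end next to the box with the dial, press the bar lightly down a few millimetres with the closed fingertips, and run along the whole curve to the other end in one stroke, keeping it pressed all the way but never down to its stop. Then lift clear at that end so that the bar springs back up. Pick nothing up, and leave the cup, tools and other loose things as they are.

Things in the scene. Friction and masses are not known exactly. Their poses are not given: they have to be found in the camera images.
- wheel: bench-top banding wheel, fixed on a plywood riser whose top is 150 mm above the bench: grey round housing with a flat aluminium wheelhead, 166 mm across, top 44 mm above the riser. Origin on the riser under the wheelhead's axis; -x is its front, +y the left as the robot sees it, z up. The stop bar curves round its front.
- stop_bar (a joint): how far the stop bar is pressed down, m: 0 up at rest, 0.012 at its stop. The bar is a bent round steel rod, 16 mm thick, lying level in an arc of 125 mm radius (to the rod's centre line) about the wheel's axis, from 75 degrees left to 75 degrees right of the wheel's front (-x); its top is 56 mm above the riser at rest. It moves straight up and down as one piece, wherever it is pressed; springs push back with about 2 N at first touch, rising 0.4 N per mm to 6.5 N at the stop.
- dial_box: grey box 62 x 46 mm, 33 mm high, fixed to the riser just beyond one end of the bar, with a black round dial on top (48 mm high in all): the stroke starts at the bar end next to it. Origin under its centre. It may stand at either end.
- plain_box: the same grey box, 35 mm high, with a flat steel plate and no dial, fixed just beyond the other end of the bar. Origin under its centre.
- mark0 (a point): point on top of the stop bar (moves down with it), 70 degrees to the wheel's +y side of its front, 125 mm from the axis ; 11 mm short of the bar's +y end
- mark1 (a point): point on top of the stop bar (moves down with it), 47 degrees to the wheel's +y side of its front, 125 mm from the axis
- mark2 (a point): point on top of the stop bar (moves down with it), 23 degrees to the wheel's +y side of its front, 125 mm from the axis
- mark3 (a point): point on top of the stop bar (moves down with it), 0 degrees to the wheel's -y side of its front, 125 mm from the axis ; the front
- mark4 (a point): point on top of the stop bar (moves down with it), 23 degrees to the wheel's -y side of its front, 125 mm from the axis
- mark5 (a point): point on top of the stop bar (moves down with it), 47 degrees to the wheel's -y side of its front, 125 mm from the axis
- mark6 (a point): point on top of the stop bar (moves down with it), 70 degrees to the wheel's -y side of its front, 125 mm from the axis ; 11 mm short of the bar's -y end
- cup: low lidded slip cup, 79 mm across, 46 mm high, standing loose on the wheelhead; origin at its underside; leave alone
- rib: flat half-round wooden rib, 55 x 110 x 6 mm, lying on the riser in front of the wheel; origin at its underside; leave alone
- loop_tool: wooden-handled loop tool, 190 mm long, 12 mm high, lying on the riser in front of the wheel; leave alone
- glaze_tub: lidded tub, 73 mm across, 62 mm high, at the left on the riser; origin at its underside; leave alone
- tape: roll of masking tape, 100 mm across, 24 mm high, lying on the bench at the right of the riser; leave alone
- tile: L-shaped glazed test tile, 44 x 46 x 62 mm, standing on the riser at its right front corner; leave alone

How it is judged:
By the outcome, as a careful person would: the job done as asked, in the order asked, and still so for the second after the job is handed in, with the robot touching nothing.
It also fails if it takes over 45 s, if anything falls off the work surface, if the arm or the gripper's body presses on something with over 40 N, if the wrist force passes 120 N, or if a joint passes its speed limit or range.

## Working session

There is one attempt and no reset: what is moved stays moved. The work goes in short steps, Python scripts to look and compute and a tool call to move; the robot and the scene stay as the last step left them, time stands still between calls to the robot, and variables do not carry over. Pictures are saved under pics/ and viewed, at most 10 in all, crops included, and the job is handed in when it is done.

Besides the shell and the picture viewer there is one more tool, called after "Call:" as name(argument=value, ...), one argument or row to a line, values as JSON. send_rows: Moves the arm, as the interface text tells. Its arguments: {"type":"object","properties":{"commands":{"type":"array"},"gripper":{"type":"number"},"grip_force":{"type":"number"}},"required":["commands"]}

```bash
mkdir -p pics; python3 - <<'E'
from rig import *
import cv2,numpy as np
s=get_state();print({k:np.round(v,3) for k,v in s.items()})
for n in("scene","top"):
    c=read_camera(n);cv2.imwrite(f"pics/{n}0.png",c["image"][:,:,::-1]);np.savez(f"{n}0.npz",**c)
    print(n,c["mtx"].round(1).tolist(),np.round(c["distortion"],3),c["cam_to_world"].round(3).tolist())
E
```

```text
{'clock': np.float64(0.0), 'joint_positions': array([ 1.071,  0.478,  0.022,  1.556, -0.012,  1.109, -0.083]), 'qd': array([-0.001,  0.001, -0.002, -0.002, -0.   , -0.   ,  0.   ]), 'joint_torque': array([ 1.0000e-03, -5.9646e+01,  1.6080e+00, -2.8121e+01,  1.2000e-02,
        9.0000e-03, -0.0000e+00]), 'eef_pos': array([ 257.537, -623.332,  252.333]), 'tcp_rot': array([-3.08e+00, -6.11e-01,  1.00e-03]), 'wrist_force': array([ 0.276, -0.384, -0.386]), 'wrist_torque': array([0.026, 0.029, 0.035]), 'grasp_force': np.float64(0.0), 'width': np.float64(85.611)}
scene [[512.4, 0.0, 282.6], [0.0, 512.4, 208.0], [0.0, 0.0, 1.0]] [-0.115  0.     0.     0.     0.   ] [[-0.63, -0.353, 0.692, -374.753], [-0.776, 0.272, -0.568, 662.585], [0.012, -0.895, -0.445, 719.887], [0.0, 0.0, 0.0, 1.0]]
top [[460.8, 0.0, 287.3], [0.0, 460.8, 211.3], [0.0, 0.0, 1.0]] [-0.157  0.     0.     0.     0.   ] [[0.006, -0.996, 0.091, 381.58], [-1.0, -0.006, -0.002, -52.612], [0.002, -0.091, -0.996, 1480.123], [0.0, 0.0, 0.0, 1.0]]
```

View pics/scene0.png

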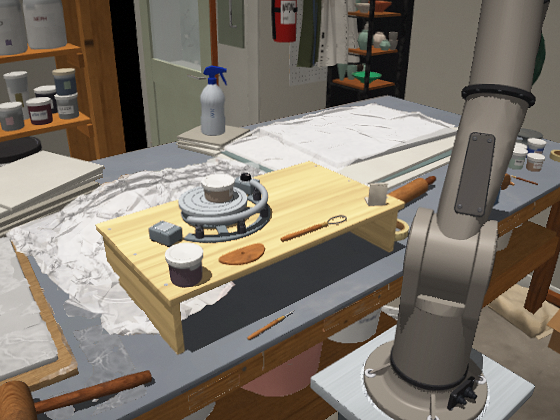

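View pics/top0.png

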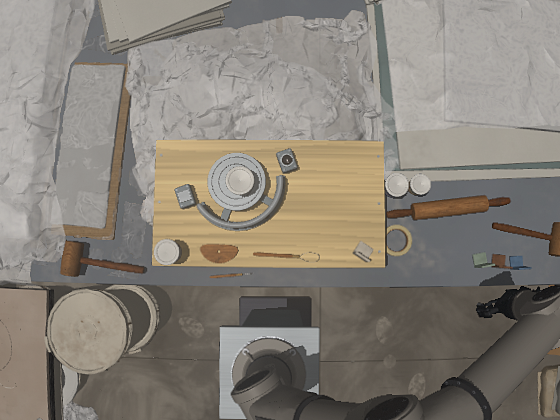

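The scene view shows the wheel on the riser at about (225,205), with the black dial at (245,178). In the top view the dial box is at (288,160), the right (-y) end, and the plain box at (184,196). The bar runs from about (283,178) through (240,228) to (198,205). Next I'll enlarge the top view.

```bash
cat > h.py <<'E'
import numpy as np,cv2
def ray(c,uv,z):
    p=cv2.undistortPoints(np.float64(uv).reshape(-1,1,2),c["mtx"],c["distortion"]).reshape(-1,2)
    T=c["cam_to_world"];d=np.c_[p,np.ones(len(p))]@T[:3,:3].T;o=T[:3,3]
    return o+d*((z-o[2])/d[:,2])[:,None]
def proj(c,P):
    T=np.linalg.inv(c["cam_to_world"]);P=np.float64(P).reshape(-1,3)
    return cv2.projectPoints(P,cv2.Rodrigues(T[:3,:3])[0],T[:3,3],c["mtx"],c["distortion"])[0].reshape(-1,2)
E
python3 - <<'E'
import cv2
a=cv2.imread("pics/top0.png")[140:245,165:305];cv2.imwrite("pics/t1.png",cv2.resize(a,None,fx=5.6,fy=5.6,interpolation=cv2.INTER_NEAREST))
a=cv2.imread("pics/scene0.png")[165:255,140:280];cv2.imwrite("pics/s1.png",cv2.resize(a,None,fx=5.6,fy=5.6,interpolation=cv2.INTER_NEAREST))
E
```

```text
(no output)
```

View pics/t1.png

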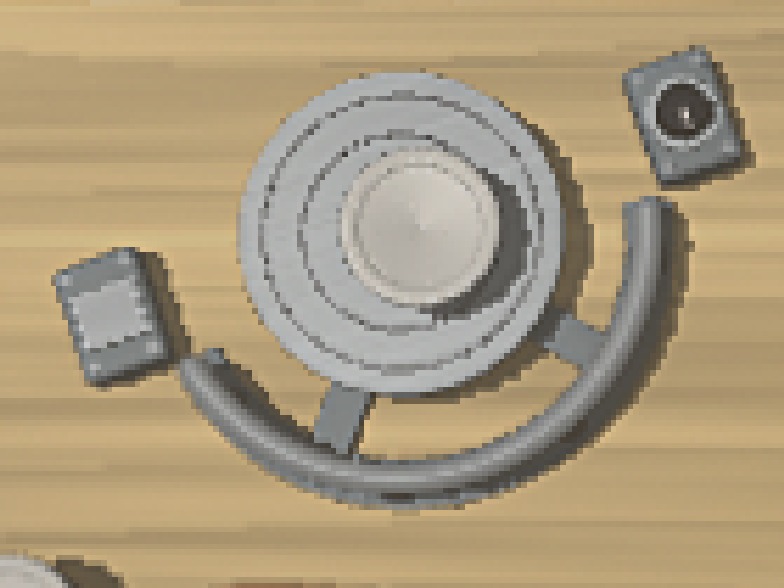

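View pics/s1.png

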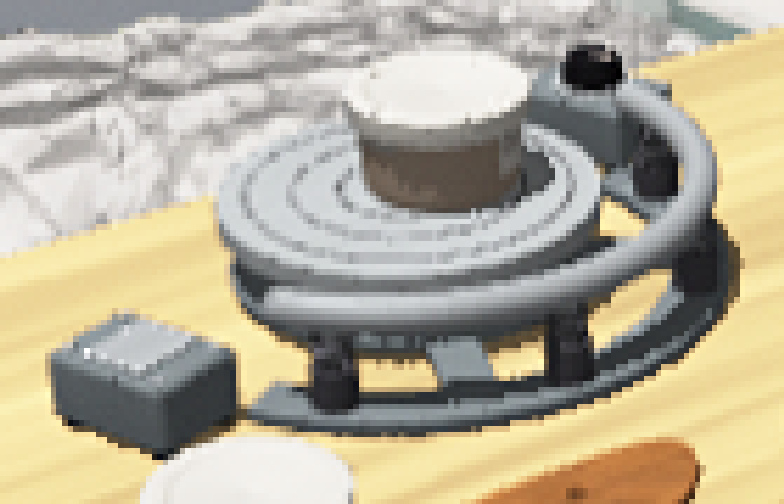

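The top crop shows the wheelhead circle with its edges at x 237–567 and y 71–397. The bar's right end is near (655,198) by the dial box and its left end near (192,365) by the plain box. The scene crop shows nothing obstructing the bar. I'll now measure the wheel centre and the yaw.

```bash
python3 - <<'E'
import numpy as np,cv2
from h import *
from scipy.optimize import least_squares
c=dict(np.load("top0.npz"));s=dict(np.load("scene0.npz"))
f=lambda a:np.float64([[ (x+.5)/5.6-.5+165,(y+.5)/5.6-.5+140] for x,y in a])
g=lambda a:np.float64([[ (x+.5)/5.6-.5+140,(y+.5)/5.6-.5+165] for x,y in a])
fit=lambda P:least_squares(lambda q:np.hypot(P[:,0]-q[0],P[:,1]-q[1])-q[2],[*P[:,:2].mean(0),80]).x
W=ray(c,f([(237,234),(402,71),(567,234),(290,110),(515,110),(402,397),(285,345)]),194);q=fit(W);print("wheel top",q.round(1))
W2=ray(s,g([(216,195),(601,190),(400,283),(275,140),(300,265),(520,265)]),194);print("wheel scene",fit(W2).round(1))
hsv=cv2.cvtColor(c["image"],cv2.COLOR_RGB2HSV)
# bar ridge points and ends
B=ray(c,f([(657,200),(192,365)]),206);d=B[:,:2]-q[:2];print("ends",B.round(1),np.hypot(*d.T).round(1),np.degrees(np.arctan2(d[:,1],d[:,0])).round(1))
X=ray(c,f([(685,110)]),198);Y=ray(c,f([(112,315)]),185)
for n,p in(("dial",X),("plain",Y)):
    d=p[0,:2]-q[:2];print(n,p.round(1),np.hypot(*d).round(1),np.degrees(np.arctan2(d[1],d[0])).round(1))
# polar profile: brightness / sat at z=204
r=np.arange(105,150,3)
for a in range(-100,-270,-15):
    P=np.c_[q[0]+r*np.cos(np.radians(a)),q[1]+r*np.sin(np.radians(a)),np.full(len(r),204.)]
    uv=np.float32(proj(c,P))
    m=cv2.remap(hsv,uv[:,0].reshape(1,-1),uv[:,1].reshape(1,-1),cv2.INTER_LINEAR)[0]
    print(a," ".join(f"{v[2]}/{v[1]}" for v in m))
E
```

```text
wheel top [585.1  89.7  83.6]
wheel scene [582.   91.4  83.1]
ends [[599.4 -39.2 206. ]
 [515.  192.4 206. ]] [129.7 124.3] [-83.7 124.3]
dial [[646.9 -52.9 198. ]] 155.4 -66.6
plain [[542.6 238.3 185. ]] 154.6 106.0
-100 202/92 204/94 199/93 128/25 117/5 144/4 159/2 139/5 116/11 87/25 76/32 86/49 100/81 108/82 164/90
-115 185/94 185/94 190/96 164/77 127/22 139/3 154/3 142/4 117/11 90/26 77/31 79/34 85/61 98/82 137/87
-130 172/94 181/95 181/95 178/95 142/42 138/5 152/2 145/3 122/10 93/24 77/33 79/30 83/53 115/88 192/93
-145 170/91 178/91 187/93 186/93 143/52 133/8 151/3 153/3 123/6 94/20 78/29 76/24 84/45 151/87 194/93
-160 198/92 204/92 206/93 198/93 155/57 129/7 149/2 151/3 126/7 102/18 76/31 75/23 113/48 178/89 198/94
-175 205/92 199/92 192/93 174/90 124/37 124/5 145/3 163/0 129/6 108/14 96/14 136/17 154/49 192/97 184/92
-190 95/77 110/83 140/89 122/53 136/14 136/5 147/4 155/3 134/5 117/6 120/9 134/25 175/77 201/95 197/92
-205 196/96 190/93 110/79 81/46 84/24 115/11 142/4 162/3 141/4 122/3 123/9 145/56 182/95 193/94 196/93
-220 145/83 89/69 82/45 77/30 80/32 111/13 138/4 160/2 143/3 123/4 138/41 197/91 203/93 196/92 190/92
-235 181/93 87/48 115/20 129/13 110/8 108/8 133/4 153/2 144/4 134/20 175/82 191/94 190/92 191/91 191/92
-250 199/91 200/92 201/92 197/92 150/86 95/76 103/78 92/65 78/30 99/8 130/5 166/2 174/2 174/2 173/1
-265 205/89 205/89 205/90 204/90 205/91 208/91 212/92 215/93 221/95 174/86 108/36 112/21 136/26 126/42 145/57
```

Both views agree:
- **Axis:** about (584.5, 90.5).
- **Bar:** ridge at r ≈ 125, and its ends give a wheel yaw of about +20°.
- **Stroke:** runs from world polar angle -85° (dial end) to -235°.

First move: close the gripper, rise, and turn +22.5° so the tool's x lines up with world x.

Call:
send_rows(
  commands=[0, 0, -2, 4.5, 0, 0, -2, 4.5, 0, 0, -2, 4.5, 0, 0, 0, 4.5, 0, 0, 0, 4.5, 0, 0, 0, 0, 0, 0, 0, 0, 0, 0, 0, 0, 0, 0, 0, 0, 0, 0, 0, 0],
  gripper=1,
  grip_force=40,
)

```text
clock: 0.93
eef_pos: [257.7, -623.8, 313.0]
tcp_rot: [-3.141, -0.0, 0.0]
wrist_force: [-0.3, 0.2, 0.4]
width: 0.1
grasp_force: 0.0
```

Call:
send_rows(
  commands=[1.6, -2.8, 0, 0, 1.6, -2.8, 0, 0, 1.6, -2.8, 0, 0, 1.6, -2.8, 0, 0, 1.6, -2.8, 0, 0, 1.6, -2.8, 0, 0, 1.6, -2.8, 0, 0, 1.6, -2.8, 0, 0, 1.6, -2.8, 0, 0, 1.6, -2.8, 0, 0],
)

```text
clock: 1.77
eef_pos: [418.5, -342.6, 313.5]
tcp_rot: [3.141, -0.001, 0.0]
wrist_force: [0.3, 0.5, -0.9]
width: -0.1
grasp_force: 0.0
```

Call:
send_rows(
  commands=[1.6, -2.8, 0, 0, 1.6, -2.8, 0, 0, 1.6, -2.8, 0, 0, 1.6, -2.8, 0, 0, 1.6, -2.8, 0, 0, 1.6, -2.8, 0, 0, 1.6, -2.8, 0, 0, 1.6, -2.8, 0, 0, 0, 0, 0, 0, 0, 0, 0, 0],
)

```text
clock: 2.6
eef_pos: [546.9, -117.9, 313.2]
tcp_rot: [-3.141, -0.006, -0.0]
wrist_force: [0.4, -0.1, -0.4]
width: -0.2
grasp_force: 0.0
```

Call:
send_rows(
  commands=[1.1, -2.1, 0, 0, 1.1, -2.1, 0, 0, 1.1, -2.1, 0, 0, 1.1, -2.1, 0, 0, 0, 0, 1.4, 0, 0, 0, 1.4, 0, 0, 0, 1.4, 0, 0, 0, 1.4, 0, 0, 0, 1.4, 0, 0, 0, 0, 0],
)

```text
clock: 3.43
eef_pos: [588.3, -38.3, 240.4]
tcp_rot: [3.141, -0.004, -0.008]
wrist_force: [-0.3, 0.4, -0.3]
width: 0.1
grasp_force: 0.0
```

```bash
python3 - <<'E'
from rig import *
import cv2,numpy as np
from h import *
print(get_state()["eef_pos"].round(1))
c=read_camera("scene");im=c["image"][:,:,::-1].copy()
big=cv2.resize(im[140:260,140:300],None,fx=5,fy=5,interpolation=cv2.INTER_NEAREST)
a=np.radians(np.arange(-85,-236,-5.));P=np.c_[584.5+125*np.cos(a),90.5+125*np.sin(a),np.full(len(a),206.)]
e=get_state()["eef_pos"];P=np.vstack([P,[[e[0],e[1],e[2]-22]]])
for u,v in proj(c,P): cv2.circle(big,(int((u-139.5)*5),int((v-139.5)*5)),2,(0,0,255),-1)
cv2.imwrite("pics/s2.png",big)
E
```

```text
[588.3 -38.3 240.4]
```

View pics/s2.png

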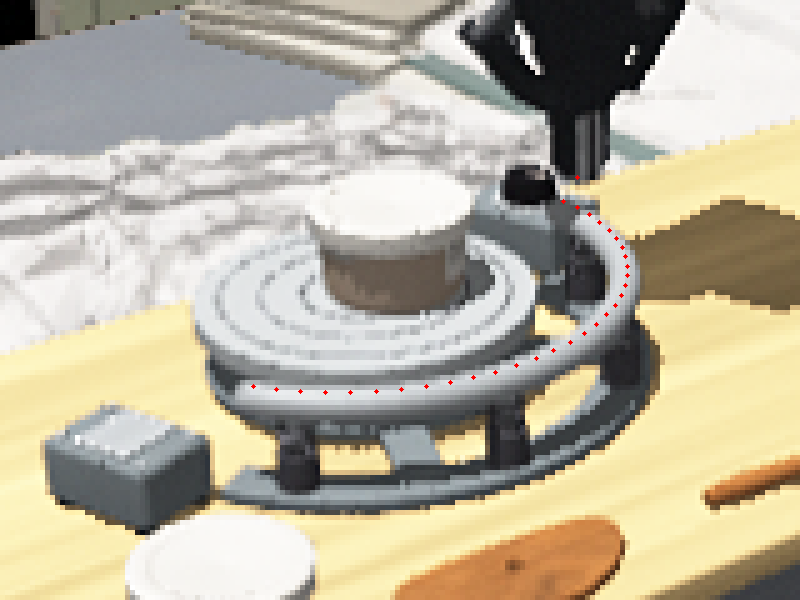

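The overlay of the fitted arc lies along the bar top, ending at the fingers' end near (575,200). The closed tips sit above the start end. Next I settle, then descend slowly to find contact.

Call:
send_rows(
  commands=[0, 0, 0, 0, 0, 0, 0, 0, 0, 0, 0.3, 0, 0, 0, 0.3, 0, 0, 0, 0.2, 0, 0, 0, 0, 0, 0, 0, 0, 0, 0, 0, 0, 0, 0, 0, 0, 0, 0, 0, 0, 0],
)

```text
clock: 4.32
eef_pos: [590.4, -36.1, 235.4]
tcp_rot: [-3.142, 0.001, -0.0]
wrist_force: [0.3, 0.2, -1.2]
width: -0.0
grasp_force: 0.0
```

```bash
python3 -c "
from rig import *
s=get_state();print(s['eef_pos'],s['wrist_force'],s['qd'].round(3),s['tcp_rot'])"
```

```text
[590.35704786 -36.14116751 235.38267754] [ 0.32435793  0.20209218 -1.22485052] [-0.001  0.    -0.001 -0.001  0.001  0.001 -0.001] [-3.14158603e+00  1.33370204e-03 -2.42823227e-04]
```

Call:
send_rows(
  commands=[0.1, -0.1, 0.3, 0, 0, 0, 0.2, 0, 0, 0, 0.2, 0, 0, 0, 0.2, 0, 0, 0, 0, 0, 0, 0, 0, 0, 0, 0, 0, 0, 0, 0, 0, 0, 0, 0, 0, 0, 0, 0, 0, 0],
)

```text
clock: 5.15
eef_pos: [591.3, -35.1, 226.4]
tcp_rot: [-3.142, 0.001, -0.0]
wrist_force: [-0.3, 0.3, 2.0]
width: -0.3
grasp_force: 1.2
```

```bash
python3 -c "
from rig import *
s=get_state();print(s['eef_pos'],s['wrist_force'])"
```

```text
[591.31426908 -35.06130154 226.42114015] [-0.34577211  0.30104283  1.96630611]
```

Call:
send_rows(
  commands=[0, 0, 0.1, 0, 0, 0, 0.1, 0, 0, 0, 0.1, 0, 0, 0, 0.1, 0, 0, 0, 0, 0, 0, 0, 0, 0, 0, 0, 0, 0, 0, 0, 0, 0, 0, 0, 0, 0, 0, 0, 0, 0],
)

```text
clock: 5.98
eef_pos: [591.3, -35.1, 222.4]
tcp_rot: [-3.142, 0.001, -0.0]
wrist_force: [-1.1, 1.3, 3.9]
width: 0.2
grasp_force: 2.0
```

```bash
python3 - <<'E'
from rig import *
import numpy as np
s=get_state();print(s['eef_pos'],s['wrist_force'])
a=np.radians(np.linspace(-87.1,-234,61));P=np.c_[584.5+125*np.cos(a),90.5+125*np.sin(a)]/10
P[0]=[59.08,-3.49]
R=np.round(P,2)
for i in range(6): print([round(float(v),2) for k in range(10) for v in (R[10*i+k+1,0]-R[10*i+k,0], R[10*i+k,1]-R[10*i+k+1,1],0,0)], R[10*i+10])
E
```

```text
[591.32996083 -35.0986869  222.36889265] [-1.13593853  1.32211259  3.86225879]
[-0.53, -0.04, 0.0, 0.0, -0.54, -0.01, 0.0, 0.0, -0.53, -0.03, 0.0, 0.0, -0.53, -0.05, 0.0, 0.0, -0.53, -0.08, 0.0, 0.0, -0.52, -0.09, 0.0, 0.0, -0.52, -0.12, 0.0, 0.0, -0.52, -0.15, 0.0, 0.0, -0.51, -0.16, 0.0, 0.0, -0.5, -0.19, 0.0, 0.0] [53.85 -2.57]
[-0.49, -0.2, 0.0, 0.0, -0.48, -0.23, 0.0, 0.0, -0.48, -0.25, 0.0, 0.0, -0.46, -0.27, 0.0, 0.0, -0.45, -0.29, 0.0, 0.0, -0.44, -0.3, 0.0, 0.0, -0.42, -0.33, 0.0, 0.0, -0.41, -0.34, 0.0, 0.0, -0.39, -0.36, 0.0, 0.0, -0.38, -0.38, 0.0, 0.0] [49.45  0.38]
[-0.36, -0.39, 0.0, 0.0, -0.35, -0.41, 0.0, 0.0, -0.33, -0.42, 0.0, 0.0, -0.31, -0.43, 0.0, 0.0, -0.29, -0.45, 0.0, 0.0, -0.27, -0.46, 0.0, 0.0, -0.25, -0.48, 0.0, 0.0, -0.23, -0.48, 0.0, 0.0, -0.21, -0.49, 0.0, 0.0, -0.19, -0.5, 0.0, 0.0] [46.66  4.89]
[-0.16, -0.51, 0.0, 0.0, -0.15, -0.51, 0.0, 0.0, -0.12, -0.52, 0.0, 0.0, -0.1, -0.52, 0.0, 0.0, -0.08, -0.53, 0.0, 0.0, -0.06, -0.53, 0.0, 0.0, -0.03, -0.54, 0.0, 0.0, -0.01, -0.53, 0.0, 0.0, 0.01, -0.53, 0.0, 0.0, 0.04, -0.54, 0.0, 0.0] [46.   10.15]
[0.06, -0.53, 0.0, 0.0, 0.08, -0.53, 0.0, 0.0, 0.1, -0.52, 0.0, 0.0, 0.13, -0.52, 0.0, 0.0, 0.14, -0.51, 0.0, 0.0, 0.17, -0.51, 0.0, 0.0, 0.19, -0.5, 0.0, 0.0, 0.22, -0.49, 0.0, 0.0, 0.23, -0.48, 0.0, 0.0, 0.25, -0.47, 0.0, 0.0] [47.57 15.21]
[0.28, -0.46, 0.0, 0.0, 0.29, -0.44, 0.0, 0.0, 0.31, -0.44, 0.0, 0.0, 0.33, -0.42, 0.0, 0.0, 0.35, -0.4, 0.0, 0.0, 0.36, -0.4, 0.0, 0.0, 0.38, -0.37, 0.0, 0.0, 0.4, -0.36, 0.0, 0.0, 0.41, -0.34, 0.0, 0.0, 0.42, -0.32, 0.0, 0.0] [51.1  19.16]
```

Force is 3.9 N, so the bar is about 5 mm down. Starting the stroke.

Call:
send_rows(
  commands=[-0.53, -0.04, 0, 0, -0.54, -0.01, 0, 0, -0.53, -0.03, 0, 0, -0.53, -0.05, 0, 0, -0.53, -0.08, 0, 0, -0.52, -0.09, 0, 0, -0.52, -0.12, 0, 0, -0.52, -0.15, 0, 0, -0.51, -0.16, 0, 0, -0.5, -0.19, 0, 0],
)

```text
clock: 6.82
eef_pos: [538.5, -25.9, 222.3]
tcp_rot: [3.141, -0.002, 0.0]
wrist_force: [3.1, -1.6, 4.9]
width: -0.1
grasp_force: 2.0
```

Call:
send_rows(
  commands=[-0.49, -0.2, 0, 0, -0.48, -0.23, 0, 0, -0.48, -0.25, 0, 0, -0.46, -0.27, 0, 0, -0.45, -0.29, 0, 0, -0.44, -0.3, 0, 0, -0.42, -0.33, 0, 0, -0.41, -0.34, 0, 0, -0.39, -0.36, 0, 0, -0.38, -0.38, 0, 0],
)

```text
clock: 7.65
eef_pos: [494.5, 3.9, 222.2]
tcp_rot: [3.141, -0.002, -0.0]
wrist_force: [2.0, -2.4, 4.0]
width: 0.3
grasp_force: 2.0
```

Call:
send_rows(
  commands=[-0.36, -0.39, 0, 0, -0.35, -0.41, 0, 0, -0.33, -0.42, 0, 0, -0.31, -0.43, 0, 0, -0.29, -0.45, 0, 0, -0.27, -0.46, 0, 0, -0.25, -0.48, 0, 0, -0.23, -0.48, 0, 0, -0.21, -0.49, 0, 0, -0.19, -0.5, 0, 0],
)

```text
clock: 8.48
eef_pos: [466.8, 49.2, 222.2]
tcp_rot: [3.141, -0.001, -0.001]
wrist_force: [1.4, -4.3, 4.0]
width: -0.1
grasp_force: 2.0
```

Call:
send_rows(
  commands=[-0.16, -0.51, 0, 0, -0.15, -0.51, 0, 0, -0.12, -0.52, 0, 0, -0.1, -0.52, 0, 0, -0.08, -0.53, 0, 0, -0.06, -0.53, 0, 0, -0.03, -0.54, 0, 0, -0.01, -0.53, 0, 0, 0.01, -0.53, 0, 0, 0.04, -0.54, 0, 0],
)

```text
clock: 9.32
eef_pos: [460.4, 101.9, 222.2]
tcp_rot: [3.141, -0.001, -0.001]
wrist_force: [0.2, -2.9, 4.5]
width: 0.0
grasp_force: 2.0
```

Call:
send_rows(
  commands=[0.06, -0.53, 0, 0, 0.08, -0.53, 0, 0, 0.1, -0.52, 0, 0, 0.13, -0.52, 0, 0, 0.14, -0.51, 0, 0, 0.17, -0.51, 0, 0, 0.19, -0.5, 0, 0, 0.22, -0.49, 0, 0, 0.23, -0.48, 0, 0, 0.25, -0.47, 0, 0],
)

```text
clock: 10.15
eef_pos: [476.4, 152.5, 222.2]
tcp_rot: [-3.142, 0.001, 0.001]
wrist_force: [-2.5, -2.7, 4.8]
width: 0.1
grasp_force: 2.0
```

Call:
send_rows(
  commands=[0.28, -0.46, 0, 0, 0.29, -0.44, 0, 0, 0.31, -0.44, 0, 0, 0.33, -0.42, 0, 0, 0.35, -0.4, 0, 0, 0.36, -0.4, 0, 0, 0.38, -0.37, 0, 0, 0.4, -0.36, 0, 0, 0.41, -0.34, 0, 0, 0.42, -0.32, 0, 0],
)

```text
clock: 10.98
eef_pos: [512.0, 191.9, 222.3]
tcp_rot: [-3.141, 0.001, 0.0]
wrist_force: [-2.0, -2.4, 4.1]
width: -0.1
grasp_force: 2.0
```

Call:
send_rows(
  commands=[0, 0, 0, 0, 0, 0, 0, 0, 0, 0, -0.5, 0, 0, 0, -0.5, 0, 0, 0, -1, 0, 0, 0, -1.5, 0, 0, 0, -1.5, 0, 0, 0, -1.5, 0, 0, 0, 0, 0, 0, 0, 0, 0],
)

```text
clock: 11.82
eef_pos: [511.9, 191.4, 288.3]
tcp_rot: [-3.141, 0.002, -0.003]
wrist_force: [0.2, -0.0, -0.5]
width: -0.0
grasp_force: 0.0
```

```bash
python3 - <<'E'
from rig import *
import cv2
s=get_state();print(s['eef_pos'],s['wrist_force'],s['clock'])
im=read_camera("scene")["image"][:,:,::-1]
cv2.imwrite("pics/s3.png",cv2.resize(im[140:260,140:300],None,fx=5,fy=5,interpolation=cv2.INTER_NEAREST))
E
```

```text
[511.94113204 191.42410123 288.32505551] [ 0.20126456 -0.04371079 -0.48142539] 11.8167
```

View pics/s3.png

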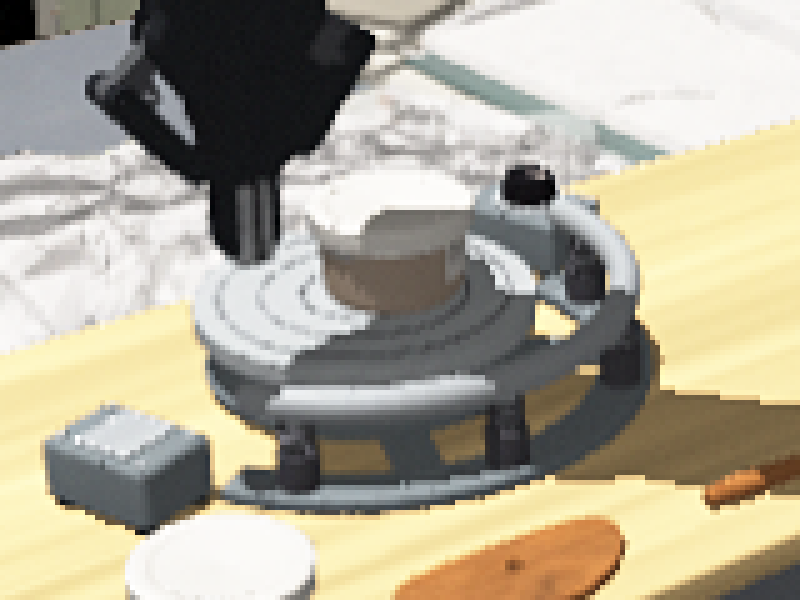

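The tips are clear, at about (245,250). The bar is back at its rest height, and the cup at (390,240), rib and tub have not moved.

```bash
python3 -c "
from rig import *
print(hand_in())"
```

```text
the job is handed in; nothing more can be done
None
```

I ran the stop bar in one stroke from the dial-box end to the plain-box end, pressed about 5 mm down throughout (about 4–5 N, clear of its stop). I then lifted clear and the bar sprang back up. In the final picture the cup, rib and tub had not moved, and I handed the job in after about 12 s.

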